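# Fit the drive spindle into the ribbon winder

### The job

Get the ribbon winder on the craft table ready: tip its loose round dust lid up by the tab at its edge, lift it off and lay it flat on the table, right way up. Then take the bar-handled spindle out of its wooden stand, put its shaft into the hub inside the winder and turn it until the key slips into the keyway, and push it fully home against the spring. Finish while still holding the spindle by its handle and pressing it home, upright, so that I can do up the lock screw, and leave the tape roll, the twine reel and the black tray where they are.

Things in the scene. Friction and masses are not known exactly. Their poses are not given: they have to be found in the camera images.
- winder: Ribbon winder, fixed: a round open-topped grey housing, 114 mm outside, wall 5 mm, rim 50 mm high, with a 60 x 80 x 42 mm motor box against its -x side (out to 113 mm from the axis). Origin on the table on the housing's axis, z up. A metal hub stands in the middle of the housing, under the lid.
- hub_top (a point): Centre of the hub's top face, 35 mm above the table; axes as the winder's. The hub is a metal ring 47 mm across with an upright bore 20 mm wide and, along its full depth, a keyway 8 mm wide reaching 15 mm from the axis. Seen from above, the keyway points within 0.5 rad either side of the winder's +x, differently each time, and is not reported. The hub resists turning.
- spring_top (a point): Top of the sprung seat in the hub's bore as it stands unpressed, on the axis, 22 mm below the hub's top face. It meets the shaft's tip 8 mm before home and pushes back with 3.5 N at first, about 9 N at home: let go, the spindle springs back up.
- lid: Loose dust lid, 110 g, grey: a disc 120 mm across and 4 mm thick, and under it a plug 100 mm across and 5 mm deep that sits loosely in the housing's mouth. Origin at the centre of the plug's underside (45 mm above the table while the lid is on; 0 when it lies on the table), z up. On its top, near the edge on its +x side, stands an upright tab.
- lid_tab (a point): Grip point in the lid's tab, 45 mm from the lid's axis along the lid's +x, 21 mm above the lid's top face. The tab is 26 mm long along the lid's x, 10 mm thick along its y (grip across y) and rises 26 mm above the lid's top face; the grip point is 5 mm below the tab's top. Axes as the lid's.
- lid_back (a point): Point under the lid's disc at the edge opposite the tab, 58 mm from the axis along the lid's -x, 5 mm above the lid's origin: it rests on the housing's rim and is where the lid pivots as the tab is raised.
- stand: Wooden block 75 x 75 x 40 mm, fixed to the table, with a hole 34 mm across through its middle in which the spindle hangs by its flange. Origin on the table under the middle of the block.
- spindle: Loose metal spindle, 160 g, upright. Origin at the centre of the underside of its flange (44 mm across, 5 mm thick), z up. Below it a shaft 18 mm in diameter and 30 mm long, and on the shaft's +x side a key 6 mm wide that reaches 14 mm from the axis and ends 8 mm above the shaft's tip, so the tip enters the bore at any angle. Fully home, the flange lies on the hub's top face.
- spindle_grip (a point): Grip point in the spindle's black bar handle, on the axis, 42 mm above the spindle's origin. The bar is 14 mm thick along the spindle's y (grip across y), 25 to 59 mm above the origin, and along x reaches 26 mm from the axis on the key's side (+x), only 16 mm on the other. A neck 16 mm in diameter joins it to the flange. Axes as the spindle's.
- tape: Bystander: roll of white tape lying flat, 90 mm across, 40 mm high. Origin under its centre.
- twine: Bystander: reel of twine standing upright, 72 mm across, 65 mm high. Origin under its centre.
- tray: Bystander: empty black tray, 90 x 120 x 35 mm. Origin under its centre.

How it is judged:
On the way, in this order (a step that is already met when the one before it is completed fails the run):
1. the lid is tipped up, its tab side raised, while its opposite edge is still at the rim (angle between lid's own z axis and vertical above 0.15 rad and z of lid_back in the frame of winder below 0.062 m and horizontal distance between lid and winder below 0.03 m), for 0.1 s.
2. the lid lies flat on the table, right way up, off the winder (height (world z) of lid below 0.005 m and angle between lid's own z axis and vertical below 0.06 rad and horizontal distance between lid and winder above 0.11 m and contact force between the fingers and lid below 0.1 N), for 0.2 s.
3. the spindle is pressed home in the hub (z of spindle in the frame of hub_top below 0.002 m and horizontal distance between spindle and hub_top below 0.004 m), for 0.2 s.
At the end, for the whole second after the job is handed in: Spindle in the hub, flange within 2 mm of the hub's top face, within 4 mm of its axis and 4 degrees of upright, still in the fingers and pressed against the spring through the last second; lid flat, right way up, on the table off the winder; bystanders within 20 mm of their start (all of step 3 and angle between spindle's own z axis and vertical below 0.07 rad and linear speed of spindle below 0.02 m/s and contact force between the fingers and spindle above 1 N and height (world z) of lid below 0.005 m and angle between lid's own z axis and vertical below 0.06 rad and horizontal distance between lid and winder above 0.11 m); the arm keeps its last pose, push and grip.
It fails at once if the tape roll, twine reel or tray is moved more than 20 mm (distance of any of tape, twine, tray from where it was at the start of the episode above 0.02 m).
It also fails if it takes over 64 s, if anything falls off the work surface, if the arm or the gripper's body presses on something with over 40 N, if the wrist force passes 120 N, or if a joint passes its speed limit or range.

### The arm

A 7-joint arm with a two-finger parallel gripper is mounted at the origin on the work surface. World frame = base frame: x ahead of the robot, y to its left, z up, the work surface at z = 0. Lengths are in m, angles in rad, forces in N, time in s.
With the tool pointing down it reaches from about 0.4 to 0.85 m from the base axis. Payload 10.4 kg.
Tool frame: the origin (TCP) lies midway between the tips of the shut fingers; the grasp point (between the pads) lies manip.grip_depth behind it (manip.grip_depth is the distance from the TCP to the grasp point, in m); z points along the fingers, x is the direction in which the jaws open and shut, and the axes are right-handed (so a half turn about z gives the same grasp; the last joint's range is limited). The gripper opens to 85 mm and grips with 20 to 120 N. Pads are 22 mm wide; open, the fingers measure 114 mm over their backs; the gripper's body (76 mm by 85 mm) begins 54 mm behind the grasp point. The pads swing forward as they close: fully open they stand 13 mm farther back than shut.
Start: joints at [-1.241, 0.332, -0.065, 1.46, 0.022, 1.35, -0.088], TCP at [0.216, 0.587, 0.231] pointing down, gripper open.
Joint ranges: [-2.6, 2.6], [-0.5, 2.12], [-1.47, 1.34], [0.16, 2.42], [-1.27, 4.41], [0.06, 2.06], [-2.6, 2.6]. Speed limits (rad/s): [2.22, 2.22, 2.79, 2.79, 3.14, 3.14, 3.14].

### API

Orientations are given as a unit quaternion [x, y, z, w].
In Python, from workcell import manip gives the robot as it stands. The module is installed in compiled form; this text tells all that it offers.
- The arm moves only by the tool send_rows, never from a script. Its argument "steps" is a list of rows, each a list of 2 entries, a list of its own where there are three numbers: the shift along the tool's x, y, z in m, then the turn about the tool's z in rad. In form: [[[x, y, z], spin], ...]. A call has exactly 8 rows; each row is the pose to reach, as a shift and turn from the pose commanded when the call began, along the tool's axes at that moment; what a row does not reach only later rows make up. A row lasts 1/8 s, in which the tool goes at most 62.5 mm and 10.7 degrees, less where a joint would pass 70% of its speed; a pose out of reach is approached as far as the arm can. A call with a gripper value outside its range is refused whole. "hand" is the opening, from 0 (shut) to 1 (fully open), set as the call begins (left out, the last holds). The fingers move at their own pace and stop on an object; "force" is the grip in N (left out, the last holds). Time passes only in rows, so rows that repeat a pose let the fingers close, or fill a call up. It gives the time, the measured TCP pose, the force and the opening at its end, in the units of the state.
- manip.get_obs(): the state, without advancing time (a new reading comes with each control period).
- manip.camera(name): name is "scene" or "top" or "wrist"; returns (picture, depth): 420x560x3 uint8, red, green, blue; 420x560 float32, m along the optical axis (not along the pixel's ray), 0 where there is no reading.
- manip.camera_info(name): a dict with "intrinsics" (3x3 intrinsics, pixels), "pose" (4x4, takes a point from camera to world coordinates); the wrist camera has in their place "T_tool_cam" (4x4, takes a point from camera to tool coordinates, whose origin is the TCP and whose axes are the tool frame's). Camera axes: x right, y up, looking along -z (the intrinsics and any distortion apply to the point x, -y, -z); pixel columns grow to the right and rows downward; lengths in m; the calibration is good to about 2 mm. A picture is of the moment at which its call begins: read the wrist's pose just before it. camera_info takes no time and is no camera call.
- manip.hand_in(): hands the job in, once; it reports no verdict.
The state is a dict: "clock": time; "joint_pos": joint angles; "joint_velocities": joint speeds; "tau": joint torques, N m; "position": TCP position; "ee_rot": TCP orientation; "ft_force": force on the tool from outside, world axes, zero at the start; "torque": the same for the moment, N m; "grip_width": opening from 0.0 (shut) to 1.0 (fully open).
Only numpy, scipy, OpenCV 4.12 (cv2) and the standard library are available. Lean on these libraries where they do the work, as an engineer would, in place of code of your own. Each camera call takes 0.05 s, during which the arm holds its last target.

## Working session

There is one attempt and no reset: what is moved stays moved. The work goes in short steps, Python scripts to look and compute and a tool call to move; the robot and the scene stay as the last step left them, time stands still between calls to the robot, and variables do not carry over. Pictures are saved under pics/ and viewed, and the job is handed in when it is done.

Besides the shell and the picture viewer there is one more tool, called as name([rows], argument=value, ...), one row to a line, values as JSON. send_rows: Moves the arm, as the interface text tells. Its arguments: {"type":"object","properties":{"steps":{"type":"array"},"hand":{"type":"number"},"force":{"type":"number"}},"required":["steps"]}

```bash
mkdir -p pics; ls
python3 - <<'E'
from workcell import manip
import cv2,numpy as np
print(manip.grip_depth, manip.get_obs())
for n in ["scene","top"]:
    p,d=manip.camera(n); cv2.imwrite(f"pics/{n}0.png",p[:,:,::-1]); np.savez(f"{n}0.npz",p=p,d=d)
    print(n,manip.camera_info(n))
print(manip.camera_info("wrist"))
E
```

```text
pics
0.0187 {'clock': 0.0, 'joint_pos': array([-1.24059871,  0.33285883, -0.0646862 ,  1.46097458,  0.02160485,
        1.34992561, -0.08849227]), 'joint_velocities': array([ 0.0009696 ,  0.00063846,  0.00013773,  0.00075048, -0.00056455,
        0.0004304 , -0.00020532]), 'tau': array([ 8.39674340e-05, -6.25444579e+01,  4.94253798e-02, -3.91596437e+01,
        1.62039668e-02,  9.65003361e-03,  5.23599306e-05]), 'position': array([0.21583096, 0.58612584, 0.23050818]), 'ee_rot': array([ 8.20215634e-01,  5.72053995e-01, -5.79325029e-04,  4.52957430e-04]), 'ft_force': array([0.18226487, 0.6929301 , 0.72220876]), 'torque': array([-0.018821  ,  0.01149353,  0.01738381]), 'grip_width': 0.9973749099213112}
scene {'intrinsics': array([[393.84718016,   0.        , 278.68628468],
       [  0.        , 393.84718016, 210.47457342],
       [  0.        ,   0.        ,   1.        ]]), 'pose': array([[ 0.53369692, -0.46214308,  0.70823116,  1.16815747],
       [ 0.84533198,  0.31541412, -0.43119343, -0.36029997],
       [-0.02411305,  0.82881705,  0.55899987,  0.5224516 ],
       [ 0.        ,  0.
[... 292 characters left out ...]
.99946384, -0.03254084,  0.00362415, -0.01443512],
       [-0.00380658,  0.22542079,  0.97425406,  0.86940856],
       [ 0.        ,  0.        ,  0.        ,  1.        ]])}
{'intrinsics': array([[346.94387212,   0.        , 279.92817503],
       [  0.        , 346.94387212, 212.36029529],
       [  0.        ,   0.        ,   1.        ]]), 'T_tool_cam': array([[ 9.99999952e-01,  3.09210684e-04, -2.89492582e-05,
        -1.35868775e-03],
       [ 2.88612431e-04, -9.59696149e-01, -2.81039530e-01,
        -7.18464841e-02],
       [-1.14682917e-04,  2.81039508e-01, -9.59696192e-01,
        -1.43645448e-01],
       [ 0.00000000e+00,  0.00000000e+00,  0.00000000e+00,
         1.00000000e+00]])}
```

View pics/top0.png

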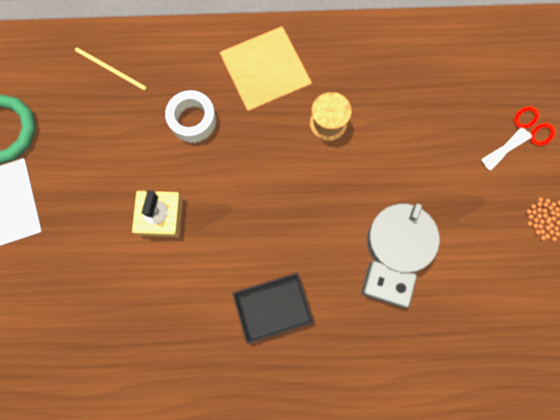

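View pics/scene0.png

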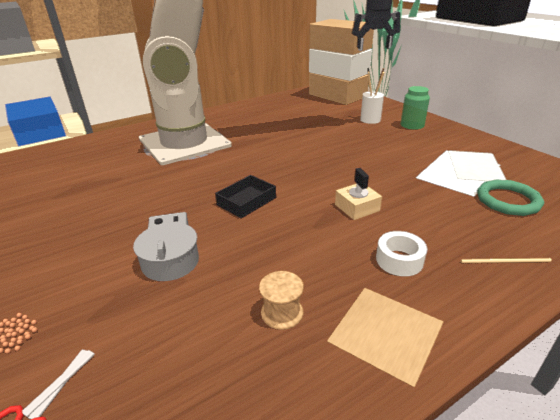

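The top view shows the lid at about (404,238) with its tab at (417,213) and the motor box below it. The stand and spindle are at about (155,213), the tape at (190,117), the twine at (330,117) and the tray at (273,308). Next I'll measure these with depth.

```bash
cat > h.py <<'E'
import numpy as np,cv2
from workcell import manip
from scipy.spatial.transform import Rotation as R
def cloud(d,K,T):
    v,u=np.mgrid[:d.shape[0],:d.shape[1]]
    X=np.stack([(u-K[0,2])/K[0,0]*d,-(v-K[1,2])/K[1,1]*d,-d],-1)
    P=X@T[:3,:3].T+T[:3,3]
    P[d==0]=np.nan
    return P
def shot(n,tag):
    o=manip.get_obs(); p,d=manip.camera(n); ci=manip.camera_info(n)
    if n=="wrist":
        T=np.eye(4);T[:3,:3]=R.from_quat(o["ee_rot"]).as_matrix();T[:3,3]=o["position"];T=T@ci["T_tool_cam"]
    else: T=ci["pose"]
    cv2.imwrite(f"pics/{n}{tag}.png",p[:,:,::-1]); P=cloud(d,ci["intrinsics"],T)
    np.savez(f"{n}{tag}.npz",p=p,d=d,P=P,T=T,K=ci["intrinsics"]); return p,P
def ray(n,u,v,z,T,K):
    r=T[:3,:3]@np.array([(u-K[0,2])/K[0,0],-(v-K[1,2])/K[1,1],-1]); return T[:3,3]+r*(z-T[2,3])/r[2]
E
python3 - <<'E'
from h import *
for n in ["top","scene"]:
    a=np.load(f"{n}0.npz");ci=manip.camera_info(n);P=cloud(a["d"],ci["intrinsics"],ci["pose"])
    z=P[...,2]; m=(z>0.01)&(z<0.12)&(P[...,0]>.25)&(P[...,0]<.9)&(abs(P[...,1])<.6)
    k,l,s,c=cv2.connectedComponentsWithStats(m.astype(np.uint8))
    print(n)
    for i in range(1,k):
        if s[i,4]<100: continue
        Q=P[l==i]; print(s[i],Q.min(0).round(3),Q.max(0).round(3))
        if n=="top":
            t=Q[Q[:,2]>Q[:,2].max()-.008];print("  top",t.mean(0).round(4),len(t))
            if s[i,0]>340:
                d=Q[(abs(Q[:,2]-.054)<.006)];(cx,cy),r=cv2.minEnclosingCircle(d[:,:2].astype(np.float32));print("  lid",cx,cy,r,np.median(d[:,2]))
                t=Q[Q[:,2]>.068];print("  tab",t.mean(0),len(t),cv2.minAreaRect(t[:,:2].astype(np.float32)))
                b=Q[(Q[:,2]>.034)&(Q[:,2]<.046)];print(" box",cv2.minAreaRect(b[:,:2].astype(np.float32)))
            if s[i,0]<150:
                for lo,hi in((.034,.042),(.042,.055),(.09,.11)):
                    t=Q[(Q[:,2]>lo)&(Q[:,2]<hi)];print("  ",lo,len(t),t.mean(0) if len(t) else"",cv2.minAreaRect(t[:,:2].astype(np.float32)) if len(t) else '')
p=np.load("top0.npz")["p"][:,:,::-1]
a=cv2.resize(p[170:260,110:210],None,fx=4,fy=4,interpolation=2);b=cv2.resize(p[190:320,350:450],(400,520),interpolation=2)
o=np.zeros((520,800,3),np.uint8);o[:360,:400]=a;o[:,400:]=b;cv2.imwrite("pics/crop0.png",o)
E
```

```text
top
[ 166   91   49   50 1395] [0.746 0.101 0.01 ] [0.835 0.19  0.045]
  top [0.7906 0.1457 0.0401] 939
[ 312   92   39   46 1344] [ 0.741 -0.154  0.01 ] [ 0.812 -0.084  0.072]
  top [ 0.776  -0.1186  0.0654] 956
[   0   94   36   70 1161] [0.712 0.449 0.01 ] [0.852 0.522 0.028]
  top [0.7835 0.4788 0.0234] 793
   0.034 0  
   0.042 0  
   0.09 0  
[ 132  190   50   46 1973] [0.562 0.165 0.01 ] [0.641 0.245 0.103]
  top [0.6058 0.2028 0.0988] 213
   0.034 1036 [0.59699511 0.20234698 0.03967844] ((0.6016424894332886, 0.2050492763519287), (0.07682596147060394, 0.07547901570796967), 85.82203674316406)
   0.042 377 [0.59715117 0.19887378 0.04461885] ((0.601906955242157, 0.20391543209552765), (0.07410240918397903, 0.07350588589906693), 85.37659454345703)
   0.09 238 [0.60534045 0.20244302 0.09808553] ((0.6061660647392273, 0.20325064659118652), (0.014657171443104744, 0.04175887256860733), 75.05020904541016)
[ 362  203   77  104 5484] [ 0.422 -0.293  0.01 ] [ 0.599 -0.159  0.083]
  top [ 0.58   -0.2518  0.0793] 91
  lid 0.5249064564704895 -0.22574083507061005 0.07595717161893845 0.0536663088392369
  tab [ 0.57979589 -0.25122072  0.07810297] 107 ((0.5804203152656555, -0.2520870864391327), (0.010228845290839672, 0.025735964998602867), 63.93339157104492)
 box ((0.47806429862976074, -0.2055736482143402), (0.09158729016780853, 0.09188062697649002), 71.03276062011719)
[232 272  81  72 715] [ 0.37  -0.068  0.01 ] [0.487 0.069 0.039]
  top [0.4268 0.0009 0.0345] 570
scene
[ 335  168   47   49 1249] [0.559 0.161 0.01 ] [0.641 0.24  0.101]
[ 215  175   61   40 1081] [ 0.369 -0.072  0.01 ] [0.486 0.067 0.037]
[ 476  179   68   36 1219] [0.712 0.445 0.01 ] [0.852 0.584 0.027]
[ 133  212   65   66 3200] [ 0.421 -0.295  0.01 ] [ 0.599 -0.162  0.082]
[ 377  231   50   42 1544] [0.746 0.097 0.01 ] [0.835 0.189 0.043]
[ 259  271   44   54 1833] [ 0.74  -0.157  0.01 ] [ 0.81  -0.086  0.068]
```

View pics/crop0.png

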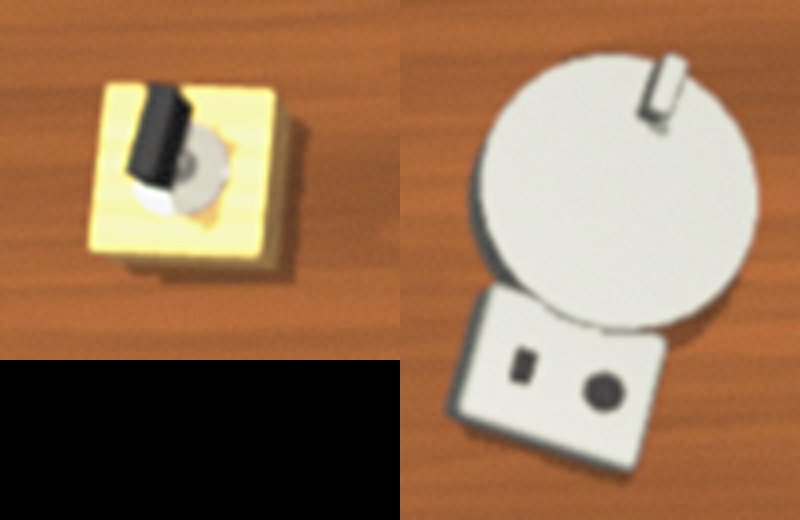

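```bash
cat >> h.py <<'E'
def go(x,y,z,yaw=None):
    "shift/turn from measured pose to TCP target; yaw = deg world of tool x"
    o=manip.get_obs();M=R.from_quat(o["ee_rot"]).as_matrix()
    y0=np.degrees(np.arctan2(M[1,0],M[0,0])); sh=M.T@(np.array([x,y,z])-o["position"])
    sp=0 if yaw is None else -np.radians((yaw-y0+90)%180-90)
    print("t",round(o["clock"],2),"pos",o["position"].round(4),"yaw",y0.round(2),"tilt",M[:,2].round(3),"grip",round(float(o["grip_width"]),3),"F",o["ft_force"].round(1),"| shift",sh.round(4),"spin",round(float(sp),3),"len",np.linalg.norm(sh).round(3))
E
python3 - <<'E'
from h import *
go(.60,.205,.23,75)
E
```

```text
t 0.1 pos [0.2159 0.5862 0.2306] yaw 69.79 tilt [-0.    -0.001 -1.   ] grip 0.996 F [ 1.  -0.  -0.6] | shift [-0.225   0.4922  0.0009] spin -0.091 len 0.541
```

send_rows([
  [[-0.225, 0.492, 0], -0.09],
  [[-0.225, 0.492, 0], -0.09],
  [[-0.225, 0.492, 0], -0.09],
  [[-0.225, 0.492, 0], -0.09],
  [[-0.225, 0.492, 0], -0.09],
  [[-0.225, 0.492, 0], -0.09],
  [[-0.225, 0.492, 0], -0.09],
  [[-0.225, 0.492, 0], -0.09],
])

```text
clock: 1.1
position: [0.5718, 0.2327, 0.2311]
ee_rot: [0.794, 0.608, -0.0, -0.0]
ft_force: [0.3, 0.3, -0.1]
grip_width: 0.997
```

Run:
```python
from h import *
go(.58,-.252,.23,64)
p,P=shot("wrist","1")
go(.58,-.252,.23,64)
```

```text
t 1.1 pos [0.5718 0.2327 0.2311] yaw 74.96 tilt [-0.  0. -1.] grip 0.997 F [ 0.3  0.3 -0.1] | shift [-0.466   0.1337  0.0011] spin 0.191 len 0.485
t 1.15 pos [0.5772 0.2235 0.2309] yaw 74.4 tilt [ 0.002 -0.005 -1.   ] grip 0.999 F [ 0.4 -8.3 -1.1] | shift [-0.4572  0.1305  0.0031] spin 0.181 len 0.475
```

View pics/wrist1.png

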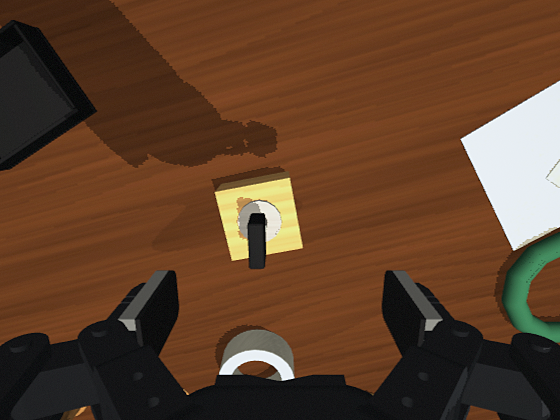

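Wrist view: the spindle is at about (257,235) with its bar pointing down the image, which is tool +y. Its flange is at about (262,220).

Run:
```python
from h import *
a=np.load("wrist1.npz");P=a["P"];z=P[...,2]
near=(abs(P[...,0]-.6)<.06)&(abs(P[...,1]-.205)<.06)
for lo,hi in((.036,.0415),(.0435,.049),(.09,.12)):
    m=near&(z>lo)&(z<hi);t=P[m];print(lo,len(t),t.mean(0).round(4),cv2.minAreaRect(t[:,:2].astype(np.float32)),cv2.minEnclosingCircle(t[:,:2].astype(np.float32)))
    print(np.median(t[:,2]))
p=a["p"][:,:,::-1];cv2.imwrite("pics/c1.png",cv2.resize(p[160:280,200:320],None,fx=5,fy=5,interpolation=2))
```

```text
0.036 2800 [0.5945 0.2033 0.0407] ((0.5991089344024658, 0.20209462940692902), (0.07510904222726822, 0.07570917159318924), 85.7681884765625) ((0.5983492136001587, 0.20179076492786407), 0.05260371044278145)
0.04077159515098275
0.0435 916 [0.5952 0.2046 0.046 ] ((0.5976712107658386, 0.20262843370437622), (0.04308280721306801, 0.04071296006441116), 68.13846588134766) ((0.5986865162849426, 0.20193907618522644), 0.022055089473724365)
0.045971594902469076
0.09 804 [0.6019 0.2018 0.0994] ((0.6033077239990234, 0.20109644532203674), (0.014067072421312332, 0.0415191650390625), 75.81725311279297) ((0.6033295392990112, 0.2006670981645584), 0.021532658487558365)
0.099753021809774
```

View pics/c1.png

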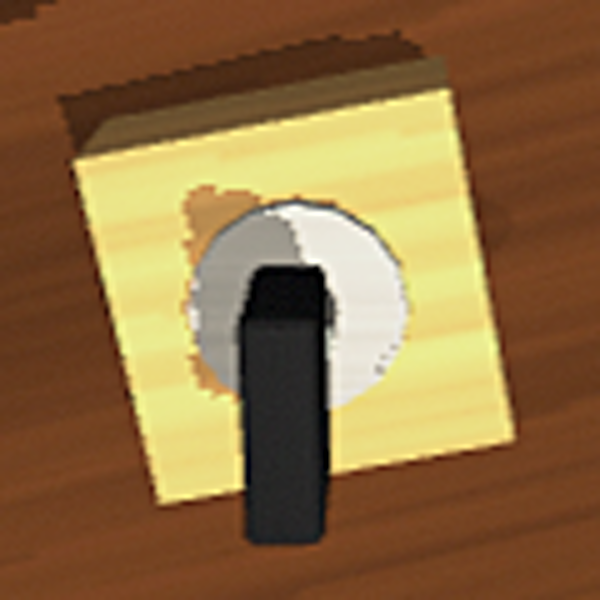

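send_rows([
  [[-0.457, 0.13, 0], 0.18],
  [[-0.457, 0.13, 0], 0.18],
  [[-0.457, 0.13, 0], 0.18],
  [[-0.457, 0.13, 0], 0.18],
  [[-0.457, 0.13, 0], 0.18],
  [[-0.457, 0.13, 0], 0.18],
  [[-0.457, 0.13, 0], 0.18],
  [[-0.457, 0.13, 0], 0.18],
])

```text
clock: 2.15
position: [0.5765, -0.2444, 0.231]
ee_rot: [0.846, 0.533, -0.001, 0.0]
ft_force: [-0.4, 0.2, 1.0]
grip_width: 1.0
```

Run:
```python
from h import *
go(.58,-.252,.23,64)
p,P=shot("wrist","2")
go(.58,-.252,.23,64)
cv2.imwrite("pics/w2.png",p[:,:,::-1])
```

```text
t 2.15 pos [ 0.5765 -0.2444  0.231 ] yaw 64.44 tilt [-0.001 -0.001 -1.   ] grip 1.0 F [-0.4  0.2  1. ] | shift [-0.0053  0.0064  0.001 ] spin 0.008 len 0.008
t 2.2 pos [ 0.5753 -0.2491  0.2309] yaw 64.2 tilt [-0.001 -0.003 -1.   ] grip 0.996 F [-4.6 -3.4 -0.4] | shift [-0.0006  0.0055  0.0009] spin 0.003 len 0.006
```

View pics/w2.png

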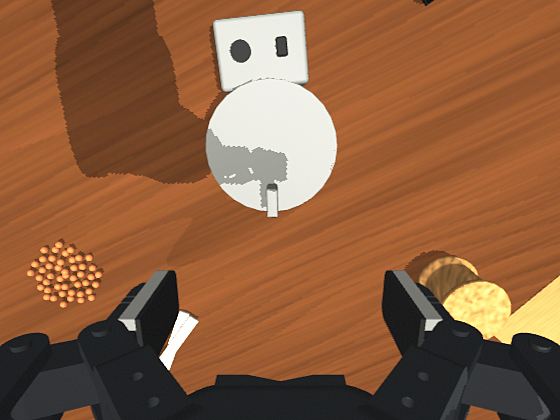

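Wrist view: the lid disc is at about (272,146), the tab at (272,200) and the motor box at (261,50).

Run:
```python
from h import *
a=np.load("wrist2.npz");P=a["P"];z=P[...,2]
near=(abs(P[...,0]-.53)<.13)&(abs(P[...,1]+.23)<.1)
m=near&(z>.05)&(z<.06);t=P[m];print(np.median(t[:,2]),cv2.minEnclosingCircle(t[:,:2].astype(np.float32)),len(t))
h,_=cv2.findContours(m.astype(np.uint8),0,1);c=max(h,key=len)[:,0];Q=P[c[:,1],c[:,0]][:,:2];
A=np.c_[2*Q,np.ones(len(Q))];
for _ in range(3):
    s=np.linalg.lstsq(A,(Q**2).sum(1),rcond=None)[0];r=np.sqrt(s[2]+s[0]**2+s[1]**2);e=abs(np.hypot(*(Q-s[:2]).T)-r);k=e<np.percentile(e,80);Q=Q[k];A=A[k]
print("circ",s[:2],r)
m=near&(z>.07)&(z<.09);t=P[m];print("tab",t.mean(0),cv2.minAreaRect(t[:,:2].astype(np.float32)),len(t),np.median(t[:,2]),z[m].max())
m=near&(z>.036)&(z<.047);t=P[m];print("box",t.mean(0),cv2.minAreaRect(t[:,:2].astype(np.float32)),len(t),np.median(t[:,2]))
```

```text
0.05505698525855718 ((0.5259808897972107, -0.23070570826530457), 0.07219314575195312) 13305
circ [ 0.5365535 -0.2366241] 0.05903156770481429
tab [ 0.57677811 -0.25457713  0.08017408] ((0.5773887038230896, -0.2548381984233856), (0.009806043468415737, 0.025434285402297974), 64.2817611694336) 344 0.08061532460598958 0.08281086139082727
box [ 0.45696968 -0.20743652  0.04307567] ((0.45863398909568787, -0.20860028266906738), (0.0802561417222023, 0.060236856341362), 70.18367767333984) 5769 0.043056466686672124
```

send_rows([
  [[0, 0.0045, 0.05], 0],
  [[0, 0.0045, 0.09], 0],
  [[0, 0.0045, 0.09], 0],
  [[0, 0.0045, 0.09], 0],
  [[0, 0.0045, 0.09], 0],
  [[0, 0.0045, 0.09], 0],
  [[0, 0.0045, 0.09], 0],
  [[0, 0.0045, 0.09], 0],
])

```text
clock: 3.2
position: [0.5818, -0.2427, 0.1415]
ee_rot: [0.845, 0.535, 0.0, 0.0]
ft_force: [-0.6, 0.5, 0.3]
grip_width: 1.001
```

Run:
```python
from h import *
go(.58,-.252,.06,64)
p,P=shot("wrist","3")
go(.58,-.252,.06,64)
z=P[...,2]
near=(abs(P[...,0]-.53)<.13)&(abs(P[...,1]+.23)<.1)
m=near&(z>.05)&(z<.06)
h,_=cv2.findContours(m.astype(np.uint8),0,1);c=max(h,key=len)[:,0];c=c[(c[:,0]>2)&(c[:,1]>2)];Q=P[c[:,1],c[:,0]][:,:2];
A=np.c_[2*Q,np.ones(len(Q))];
for _ in range(4):
    s=np.linalg.lstsq(A,(Q**2).sum(1),rcond=None)[0];r=np.sqrt(s[2]+s[0]**2+s[1]**2);e=abs(np.hypot(*(Q-s[:2]).T)-r);k=e<=np.percentile(e,80);Q=Q[k];A=A[k]
print("circ",s[:2],r)
m=near&(z>.074)&(z<.09);t=P[m];print("tab",t.mean(0),cv2.minAreaRect(t[:,:2].astype(np.float32)),len(t),np.median(t[:,2]))
m=near&(z>.036)&(z<.047);t=P[m];print("box",t.mean(0),cv2.minAreaRect(t[:,:2].astype(np.float32)),len(t))
```

```text
t 3.2 pos [ 0.5818 -0.2427  0.1415] yaw 64.63 tilt [ 0.  0. -1.] grip 1.001 F [-0.6  0.5  0.3] | shift [-0.0092  0.0024  0.0815] spin 0.011 len 0.082
t 3.25 pos [ 0.5817 -0.2427  0.1414] yaw 64.63 tilt [ 0.  0. -1.] grip 1.0 F [-0.3 -0.2 -0.2] | shift [-0.0091  0.0024  0.0814] spin 0.011 len 0.082
circ [ 0.53665686 -0.23655825] 0.05916595585176347
tab [ 0.57676991 -0.25434988  0.08043295] ((0.5774814486503601, -0.2549595534801483), (0.010036439634859562, 0.02589515410363674), 66.15768432617188) 642 0.0807053024637918
box [ 0.46560976 -0.21181671  0.04318395] ((0.4656541049480438, -0.21108780801296234), (0.08032269030809402, 0.04589619114995003), 69.65382385253906) 7370
```

View pics/wrist3.png

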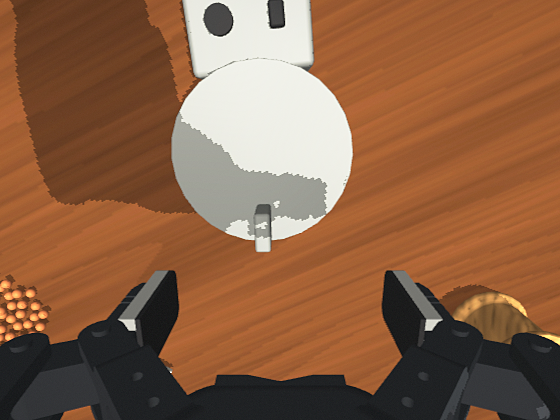

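Run:
```python
from h import *
go(.5773,-.2547,.0595,65.4)
```

```text
t 3.25 pos [ 0.5817 -0.2427  0.1414] yaw 64.63 tilt [ 0.  0. -1.] grip 1.0 F [-0.3 -0.2 -0.2] | shift [-0.0127  0.0012  0.0819] spin -0.013 len 0.083
```

send_rows([
  [[-0.0127, 0.0012, 0], -0.013],
  [[-0.0127, 0.0012, 0.04], -0.013],
  [[-0.0127, 0.0012, 0.06], -0.013],
  [[-0.0127, 0.0012, 0.08], -0.013],
  [[-0.0127, 0.0012, 0.082], -0.013],
  [[-0.0127, 0.0012, 0.082], -0.013],
  [[-0.0127, 0.0012, 0.082], -0.013],
  [[-0.0127, 0.0012, 0.082], -0.013],
], hand=0.4)

```text
clock: 4.25
position: [0.5777, -0.2548, 0.06]
ee_rot: [0.842, 0.54, 0.0, 0.0]
ft_force: [0.1, -0.1, -1.1]
grip_width: 0.399
```

Run:
```python
from h import *
go(.5773,-.2547,.0595,65.4)
p,P=shot("wrist","4")
```

```text
t 4.25 pos [ 0.5777 -0.2548  0.06  ] yaw 65.38 tilt [ 0.001 -0.    -1.   ] grip 0.399 F [ 0.1 -0.1 -1.1] | shift [-0.0001 -0.0004  0.0005] spin -0.0 len 0.001
```

View pics/wrist4.png

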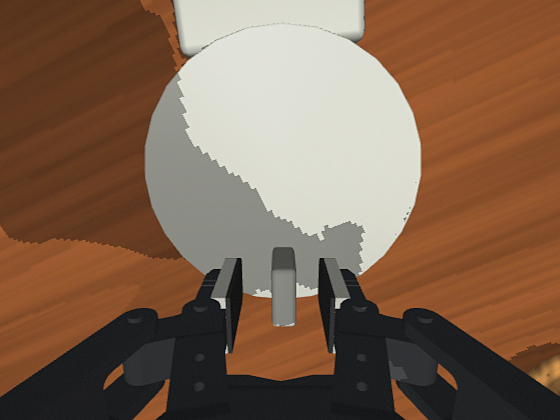

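The tab (column 284) sits midway between the pads (240 and 320). Closing gently.

send_rows([
  [[0, 0, 0], 0],
  [[0, 0, 0], 0],
  [[0, 0, 0], 0],
  [[0, 0, 0], 0],
  [[0, 0, -0.001], 0],
  [[0, -0.001, -0.003], 0],
  [[0, -0.001, -0.005], 0],
  [[0, -0.002, -0.008], 0],
], hand=0, force=20)

```text
clock: 5.3
position: [0.5753, -0.2539, 0.0673]
ee_rot: [0.842, 0.54, -0.0, -0.0]
ft_force: [0.6, 0.6, -1.0]
grip_width: 0.111
```

Run:
```python
from h import *
go(.5773,-.2547,.0595,65.4)
p,P=shot("scene","5")
cv2.imwrite("pics/c5.png",cv2.resize(p[170:310,90:240,::-1],None,fx=4,fy=4,interpolation=2))
```

```text
t 5.3 pos [ 0.5753 -0.2539  0.0673] yaw 65.38 tilt [-0.001  0.    -1.   ] grip 0.111 F [ 0.6  0.6 -1. ] | shift [0.0001 0.0022 0.0078] spin -0.0 len 0.008
```

View pics/c5.png

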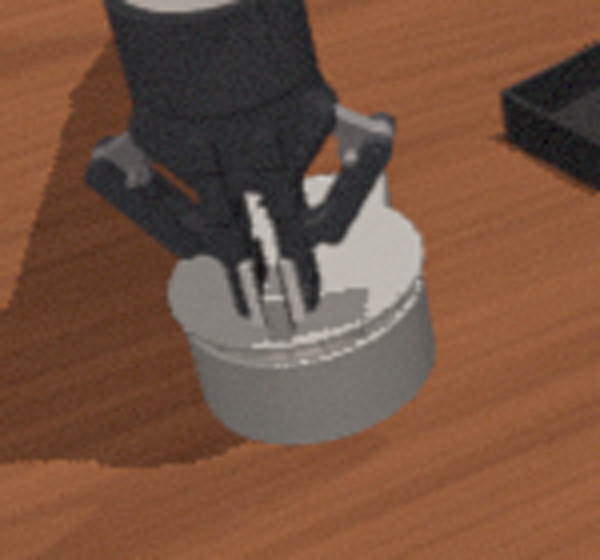

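send_rows([
  [[0, -0.001, -0.003], 0],
  [[0, -0.003, -0.007], 0],
  [[0, -0.005, -0.012], 0],
  [[0, -0.006, -0.015], 0],
  [[0, -0.0075, -0.017], 0],
  [[0, -0.0075, -0.017], 0],
  [[0, -0.0075, -0.017], 0],
  [[0, -0.0075, -0.017], 0],
])

```text
clock: 6.35
position: [0.5686, -0.2507, 0.0841]
ee_rot: [0.842, 0.54, -0.0, -0.0]
ft_force: [0.5, 0.0, -0.6]
grip_width: 0.115
```

Run:
```python
from h import *
go(.5773,-.2547,.0595,65.4)
p,P=shot("scene","6")
cv2.imwrite("pics/c6.png",cv2.resize(p[170:310,90:240,::-1],None,fx=4,fy=4,interpolation=2))
p,P=shot("wrist","6")
# plane fit of lid
o=manip.get_obs()
m=(abs(P[...,0]-.515)<.03)&(abs(P[...,1]+.23)<.03)&(P[...,2]>.046)&(P[...,2]<.1)
Q=P[m];c=Q.mean(0);n=np.linalg.svd(Q-c,full_matrices=False)[2][2];n*=np.sign(n[2]);print(len(Q),c,n,"tilt",np.arccos(n[2]),"res",np.abs((Q-c)@n).max())
u=np.array([np.cos(np.radians(-24.5)),np.sin(np.radians(-24.5)),0])
```

```text
t 6.35 pos [ 0.5686 -0.2507  0.0841] yaw 65.38 tilt [-0.  0. -1.] grip 0.115 F [ 0.5  0.  -0.6] | shift [-0.      0.0095  0.0246] spin -0.0 len 0.026
20497 [ 0.51347816 -0.22927639  0.07918727] [-0.00669311  0.00193749  0.99997572] tilt 0.006967948859497972 res 0.002778218992490019
```

View pics/c6.png

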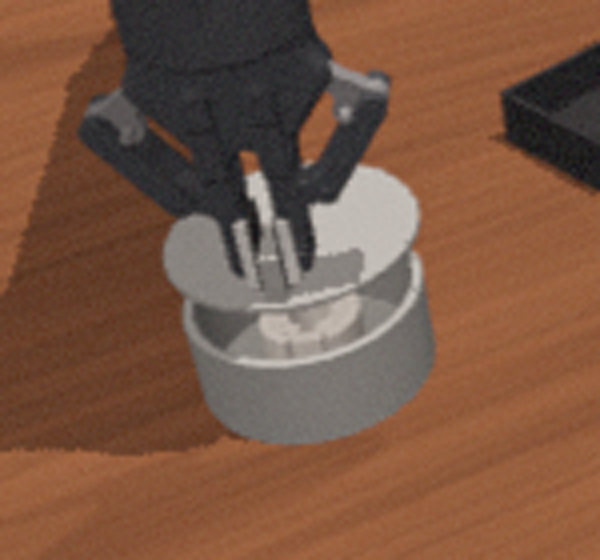

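View pics/wrist6.png

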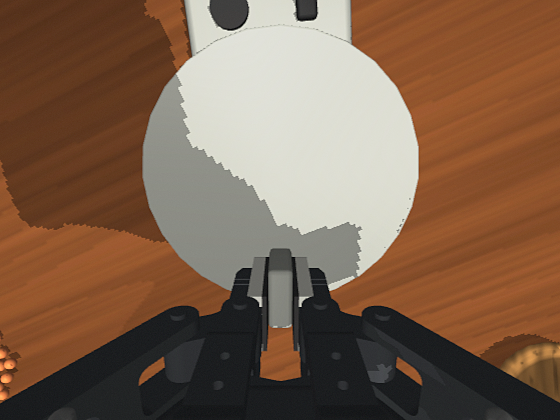

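The torsional grip holds the lid flat, so a straight lift doesn't tip it. I'll put it back and regrip higher and further out on the tab for a smaller patch. Then I'll push toward the back so that the plug bears on the housing wall and the lid turns in the pads.

send_rows([
  [[0, 0.005, 0.005], 0],
  [[0, 0.0095, 0.01], 0],
  [[0, 0.0095, 0.015], 0],
  [[0, 0.0095, 0.02], 0],
  [[0, 0.0095, 0.025], 0],
  [[0, 0.0095, 0.025], 0],
  [[0, 0.0095, 0.025], 0],
  [[0, 0.0095, 0.025], 0],
])

```text
clock: 7.45
position: [0.5774, -0.2546, 0.0593]
ee_rot: [0.842, 0.54, 0.0, -0.0]
ft_force: [0.8, 0.1, -0.5]
grip_width: 0.11
```

send_rows([
  [[0, 0, 0], 0],
  [[0, 0, 0], 0],
  [[0, 0, -0.005], 0],
  [[0, 0.006, -0.01], 0],
  [[0, 0.006, -0.011], 0],
  [[0, 0.006, -0.011], 0],
  [[0, 0.006, -0.011], 0],
  [[0, 0.006, -0.011], 0],
], hand=0.4)

```text
clock: 8.45
position: [0.5826, -0.2571, 0.0701]
ee_rot: [0.842, 0.54, -0.0, -0.0]
ft_force: [0.9, 0.3, 0.6]
grip_width: 0.401
```

Run:
```python
from h import *
go(.5773,-.2547,.0595,65.4)
p,P=shot("wrist","7")
m=(abs(P[...,0]-.53)<.03)&(abs(P[...,1]+.235)<.03)&(P[...,2]>.046)&(P[...,2]<.1)
Q=P[m];c=Q.mean(0);n=np.linalg.svd(Q-c,full_matrices=False)[2][2];n*=np.sign(n[2]);print(len(Q),c,n)
```

```text
t 8.45 pos [ 0.5826 -0.2571  0.0701] yaw 65.37 tilt [-0.  0. -1.] grip 0.401 F [0.9 0.3 0.6] | shift [-0.     -0.0059  0.0106] spin -0.0 len 0.012
17971 [ 0.52852654 -0.23430987  0.05506531] [ 9.41921638e-04 -2.46679563e-04  9.99999526e-01]
```

View pics/wrist7.png

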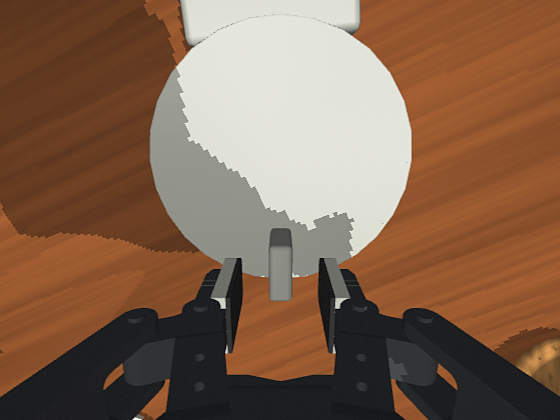

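send_rows([
  [[0, 0, 0], 0],
  [[0, 0, 0], 0],
  [[0, 0, 0], 0],
  [[0, 0, 0], 0],
  [[0, -0.002, 0], 0],
  [[0, -0.005, -0.001], 0],
  [[0, -0.006, -0.003], 0],
  [[0, -0.007, -0.005], 0],
], hand=0, force=20)

```text
clock: 9.5
position: [0.5795, -0.255, 0.077]
ee_rot: [0.841, 0.54, 0.002, 0.003]
ft_force: [10.8, -4.2, 1.5]
grip_width: 0.108
```

```bash
cat >> h.py <<'E'
def lidplane(tag,cx=.53,cy=-.235,r=.025,zlo=.046,zhi=.2):
    p,P=shot("wrist",tag)
    m=(abs(P[...,0]-cx)<r)&(abs(P[...,1]-cy)<r)&(P[...,2]>zlo)&(P[...,2]<zhi)
    Q=P[m];c=Q.mean(0);n=np.linalg.svd((Q-c)[::10],full_matrices=False)[2][2];n*=np.sign(n[2]);print(len(Q),"c",c.round(4),"n",n.round(4),"tilt",np.arccos(n[2]).round(3))
    return p,P,c,n
E
python3 - <<'E'
from h import *
go(.5773,-.2547,.0595,65.4)
lidplane("8")
E
```

```text
t 9.5 pos [ 0.5795 -0.255   0.077 ] yaw 65.42 tilt [ 0.007 -0.002 -1.   ] grip 0.108 F [10.8 -4.2  1.5] | shift [-0.0006 -0.0023  0.0175] spin 0.0 len 0.018
11847 c [ 0.5293 -0.2346  0.0584] n [-0.0954  0.0411  0.9946] tilt 0.104
```

The lid is tilting: 0.10 rad, with the plug bearing on the wall at about 11 N. Carrying on.

send_rows([
  [[0, -0.002, -0.003], 0],
  [[0, -0.004, -0.006], 0],
  [[0, -0.006, -0.009], 0],
  [[0, -0.008, -0.012], 0],
  [[0, -0.009, -0.014], 0],
  [[0, -0.009, -0.014], 0],
  [[0, -0.009, -0.014], 0],
  [[0, -0.009, -0.014], 0],
])

```text
clock: 10.55
position: [0.571, -0.2515, 0.091]
ee_rot: [0.842, 0.54, 0.002, 0.003]
ft_force: [9.1, -3.2, 2.2]
grip_width: 0.108
```

Run:
```python
from h import *
go(.5773,-.2547,.0595,65.4)
p,P,c,n=lidplane("9",.52,-.23)
# lid back: plane height at lid's back edge 58mm from centre .. estimate back point x,y
u=np.array([np.cos(np.radians(-24.5)),np.sin(np.radians(-24.5))])
for b in (.054,.058,.062):
    xy=np.array([.5367,-.2366])-u*b; print(b,"top z",c[2]-(n[:2]@(xy-c[:2]))/n[2])
p,P=shot("scene","9")
cv2.imwrite("pics/c9.png",cv2.resize(p[170:310,90:240,::-1],None,fx=4,fy=4,interpolation=2))
```

```text
t 10.55 pos [ 0.571  -0.2515  0.091 ] yaw 65.4 tilt [ 0.006 -0.002 -1.   ] grip 0.108 F [ 9.1 -3.2  2.2] | shift [-0.0003  0.0069  0.0315] spin -0.0 len 0.032
10878 c [ 0.5198 -0.2298  0.063 ] n [-0.1981  0.0733  0.9774] tilt 0.213
0.054 top z 0.055336018214848716
0.058 top z 0.054473870467128635
0.062 top z 0.05361172271940854
```

View pics/c9.png

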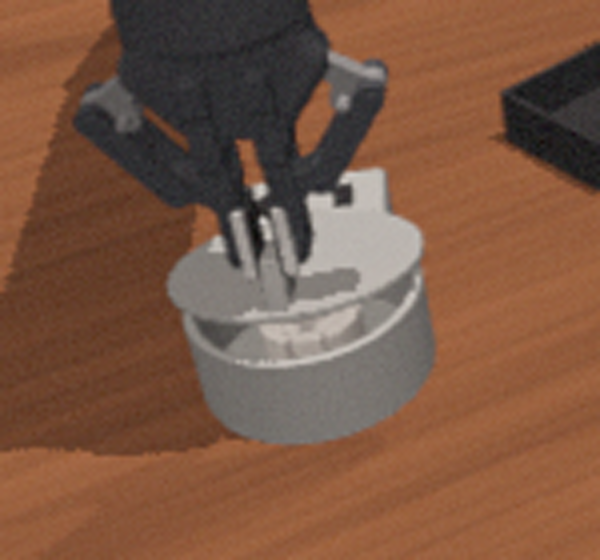

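Step 1 is met: the tilt is 0.213 rad and the back edge's underside is at about 50.5 mm. Now lifting and carrying to the clear area around (0.62, 0.02).

send_rows([
  [[0, 0.003, -0.01], 0],
  [[0, 0.003, -0.03], 0],
  [[0, 0.003, -0.06], 0],
  [[0.02, 0, -0.085], 0],
  [[0.07, -0.004, -0.085], 0],
  [[0.12, -0.008, -0.085], 0],
  [[0.17, -0.012, -0.085], 0],
  [[0.22, -0.016, -0.085], 0],
], force=30)

```text
clock: 11.65
position: [0.6455, -0.0426, 0.1755]
ee_rot: [0.842, 0.54, 0.0, 0.0]
ft_force: [0.2, 0.1, -1.4]
grip_width: 0.106
```

send_rows([
  [[0.035, -0.002, 0], 0],
  [[0.05, -0.002, 0.02], 0],
  [[0.05, -0.002, 0.04], 0],
  [[0.05, -0.002, 0.06], 0],
  [[0.05, -0.002, 0.075], 0],
  [[0.05, -0.002, 0.085], 0],
  [[0.05, -0.002, 0.085], 0],
  [[0.05, -0.002, 0.085], 0],
])

```text
clock: 12.65
position: [0.6648, 0.0023, 0.09]
ee_rot: [0.842, 0.54, 0.001, 0.0]
ft_force: [-0.4, 0.2, -0.7]
grip_width: 0.107
```

Run:
```python
from h import *
go(.667,0,.06,65.4)
p,P,c,n=lidplane("10",.61,.025,.025,.003)
u=np.array([np.cos(np.radians(-24.5)),np.sin(np.radians(-24.5))])
o=manip.get_obs()["position"]
for b in (-.05,0,.05):
    xy=o[:2]-u*(.05-b);print(b,"top z",(c[2]-(n[:2]@(xy-c[:2]))/n[2]).round(4))
p,P=shot("scene","10")
```

```text
t 12.65 pos [0.6648 0.0023 0.09  ] yaw 65.37 tilt [ 0.001  0.    -1.   ] grip 0.107 F [-0.4  0.2 -0.7] | shift [-0.0012  0.0029  0.03  ] spin -0.0 len 0.03
11008 c [0.6097 0.0252 0.0622] n [-0.183   0.0745  0.9803] tilt 0.199
-0.05 top z 0.0541
0 top z 0.0642
0.05 top z 0.0743
```

View pics/scene10.png

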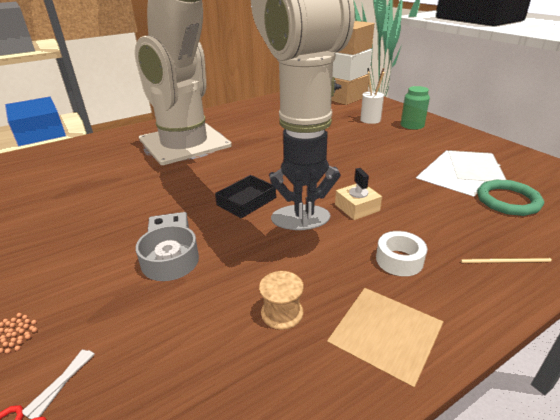

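View pics/wrist10.png

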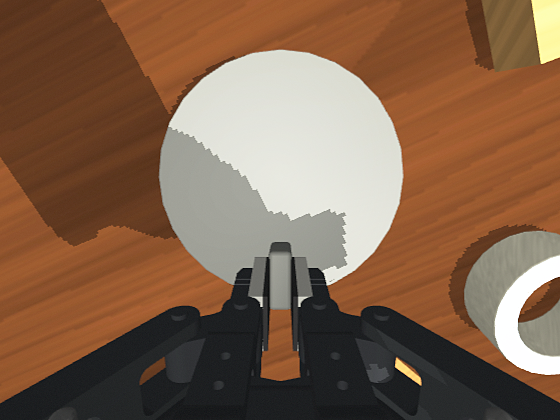

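send_rows([
  [[0, 0, 0.02], 0],
  [[0, 0, 0.035], 0],
  [[0, 0, 0.043], 0],
  [[0, 0.001, 0.05], 0],
  [[0, 0.003, 0.056], 0],
  [[0, 0.004, 0.061], 0],
  [[0, 0.005, 0.0645], 0],
  [[0, 0.005, 0.0645], 0],
], force=20)

```text
clock: 13.75
position: [0.6694, 0.0002, 0.0252]
ee_rot: [0.842, 0.54, 0.0, 0.0]
ft_force: [2.3, -1.9, 4.3]
grip_width: 0.105
```

Run:
```python
from h import *
go(.667,0,.025,65.4)
p,P,c,n=lidplane("11",.61,.025,.025,.003)
```

```text
t 13.75 pos [6.694e-01 2.000e-04 2.520e-02] yaw 65.37 tilt [ 0.001  0.    -1.   ] grip 0.105 F [ 2.3 -1.9  4.3] | shift [-0.0012 -0.0021  0.0002] spin -0.001 len 0.002
12996 c [0.609  0.0255 0.0101] n [-1.4e-03 -5.0e-04  1.0e+00] tilt 0.001
```

send_rows([
  [[0, 0, 0], 0],
  [[0, 0, 0], 0],
  [[0, 0, -0.01], 0],
  [[0, 0, -0.04], 0],
  [[0, 0, -0.09], 0],
  [[0, 0, -0.14], 0],
  [[0, 0, -0.18], 0],
  [[0, 0, -0.18], 0],
], hand=0.5)

```text
clock: 14.8
position: [0.6705, 0.0001, 0.2094]
ee_rot: [0.842, 0.54, 0.003, 0.001]
ft_force: [0.1, -0.6, -1.6]
grip_width: 0.501
```

Run:
```python
from h import *
go(.5985,.2024,.18,75.4)
p,P=shot("top","12")
cv2.imwrite("pics/c12.png",np.hstack([cv2.resize(p[195:285,350:450,::-1],(400,360),interpolation=2),cv2.resize(p[170:260,200:300,::-1],(400,360),interpolation=2)]))
```

```text
t 14.8 pos [6.705e-01 1.000e-04 2.094e-01] yaw 65.36 tilt [ 0.007  0.001 -1.   ] grip 0.501 F [ 0.1 -0.6 -1.6] | shift [ 0.1537 -0.15    0.0291] spin -0.175 len 0.217
```

View pics/c12.png

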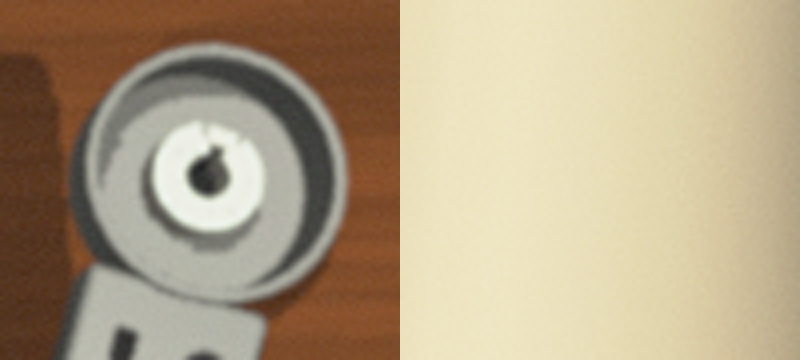

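The lid is off, and the keyway shows in the hub pointing up and slightly right in the top view. Next is the spindle.

send_rows([
  [[0.043, -0.042, 0], -0.175],
  [[0.086, -0.084, 0], -0.175],
  [[0.129, -0.126, 0], -0.175],
  [[0.154, -0.15, 0.02], -0.175],
  [[0.154, -0.15, 0.03], -0.175],
  [[0.154, -0.15, 0.05], -0.175],
  [[0.154, -0.15, 0.05], -0.175],
  [[0.154, -0.15, 0.05], -0.175],
])

```text
clock: 15.85
position: [0.5971, 0.2019, 0.1552]
ee_rot: [0.792, 0.611, -0.0, 0.0]
ft_force: [-0.6, -0.6, 1.0]
grip_width: 0.498
```

Run:
```python
from h import *
go(.5985,.2024,.0633,75.4)
p,P=shot("wrist","13")
z=P[...,2]
near=(abs(P[...,0]-.6)<.06)&(abs(P[...,1]-.205)<.06)
for lo,hi in((.043,.049),(.09,.12)):
    m=near&(z>lo)&(z<hi);t=P[m].astype(np.float32);print(lo,len(t),t.mean(0).round(4),cv2.minAreaRect(t[:,:2]),cv2.minEnclosingCircle(t[:,:2]))
```

```text
t 15.85 pos [0.5971 0.2019 0.1552] yaw 75.33 tilt [ 0. -0. -1.] grip 0.498 F [-0.6 -0.6  1. ] | shift [0.0008 0.0012 0.0919] spin -0.001 len 0.092Traceback (most recent call last):
  File "<stdin>", line 7, in <module>
cv2.error: OpenCV(4.12.0) /io/opencv/modules/imgproc/src/convhull.cpp:143: error: (-215:Assertion failed) total >= 0 && (depth == CV_32F || depth == CV_32S) in function 'convexHull'
```

View pics/wrist13.png

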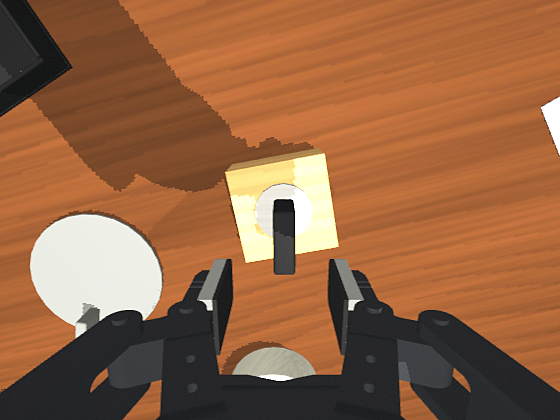

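Run:
```python
from h import *
P=np.load("wrist13.npz")["P"]
z=P[...,2]
near=(abs(P[...,0]-.6)<.06)&(abs(P[...,1]-.205)<.06)
for lo,hi in((.043,.049),(.09,.115)):
    m=near&(z>lo)&(z<hi);t=np.ascontiguousarray(P[m][:,:2].astype(np.float32));print(lo,len(t),np.median(z[m]),cv2.minAreaRect(t),cv2.minEnclosingCircle(t))
```

```text
0.043 1628 0.04602598508255315 ((0.5965895056724548, 0.20507726073265076), (0.048182159662246704, 0.07043646275997162), 77.05068969726562) ((0.5984302163124084, 0.21308249235153198), 0.03873159736394882)
0.09 1489 0.09982849732749155 ((0.6034769415855408, 0.2009303867816925), (0.013670356012880802, 0.04187588766217232), 75.62674713134766) ((0.6034979820251465, 0.20059311389923096), 0.021652638912200928)
```

send_rows([
  [[0.001, 0.0015, 0.03], 0],
  [[0.001, 0.0015, 0.055], 0],
  [[0.001, 0.0015, 0.08], 0],
  [[0.001, 0.0015, 0.09], 0],
  [[0.001, 0.0015, 0.092], 0],
  [[0.001, 0.0015, 0.092], 0],
  [[0.001, 0.0015, 0.092], 0],
  [[0.001, 0.0015, 0.092], 0],
])

```text
clock: 16.9
position: [0.5987, 0.2036, 0.0634]
ee_rot: [0.791, 0.612, 0.0, 0.0]
ft_force: [-0.1, -0.5, 0.6]
grip_width: 0.499
```

send_rows([
  [[0, 0, 0], 0],
  [[0, 0, 0], 0],
  [[0, 0, 0], 0],
  [[0, 0, 0], 0],
  [[0, 0, -0.01], 0],
  [[0, 0, -0.04], 0],
  [[0, 0, -0.08], 0],
  [[0, 0, -0.11], 0],
], hand=0, force=60)

```text
clock: 17.9
position: [0.5986, 0.2033, 0.1749]
ee_rot: [0.791, 0.611, 0.001, 0.0]
ft_force: [0.6, 0.5, -2.9]
grip_width: 0.155
```

Run:
```python
from h import *
go(.5367,-.2366,.18,68)
```

```text
t 17.9 pos [0.5986 0.2033 0.1749] yaw 75.39 tilt [ 0.001  0.    -1.   ] grip 0.155 F [ 0.6  0.5 -2.9] | shift [-0.4413  0.051  -0.0053] spin 0.129 len 0.444
```

send_rows([
  [[-0.062, 0.007, -0.005], 0.129],
  [[-0.124, 0.014, -0.01], 0.129],
  [[-0.186, 0.021, -0.01], 0.129],
  [[-0.248, 0.029, -0.01], 0.129],
  [[-0.31, 0.036, -0.01], 0.129],
  [[-0.372, 0.043, -0.01], 0.129],
  [[-0.42, 0.049, -0.01], 0.129],
  [[-0.441, 0.051, -0.01], 0.129],
])

```text
clock: 18.9
position: [0.5352, -0.2399, 0.1833]
ee_rot: [0.83, 0.557, -0.0, 0.0]
ft_force: [0.6, -0.2, -1.6]
grip_width: 0.159
```

send_rows([
  [[0, 0, 0], 0],
  [[0, 0, 0], 0],
  [[0, 0, 0], 0],
  [[0, 0, 0], 0],
  [[0, 0, 0], 0],
  [[0, 0, 0], 0],
  [[0, 0, 0], 0],
  [[0, 0, 0], 0],
])

```text
clock: 19.9
position: [0.5366, -0.2363, 0.1828]
ee_rot: [0.829, 0.559, 0.0, -0.0]
ft_force: [0.5, -0.8, -1.3]
grip_width: 0.154
```

Run:
```python
from h import *
go(.5367,-.2366,.18,68)
p,P=shot("wrist","14")
cv2.imwrite("pics/c14.png",cv2.resize(p[130:330,180:380,::-1],(600,600),interpolation=2))
```

```text
t 19.9 pos [ 0.5366 -0.2363  0.1828] yaw 68.0 tilt [ 0.  0. -1.] grip 0.154 F [ 0.5 -0.8 -1.3] | shift [-0.0003  0.0002  0.0028] spin 0.0 len 0.003
```

View pics/wrist14.png

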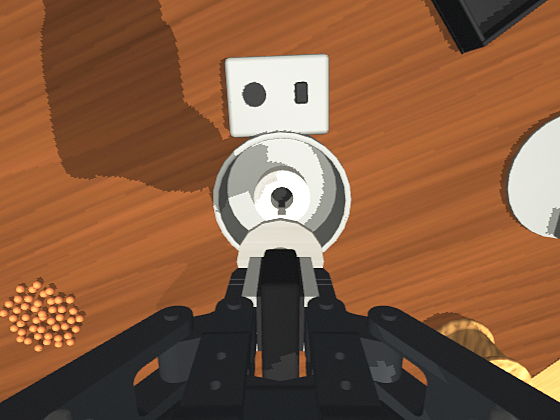

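View pics/c14.png

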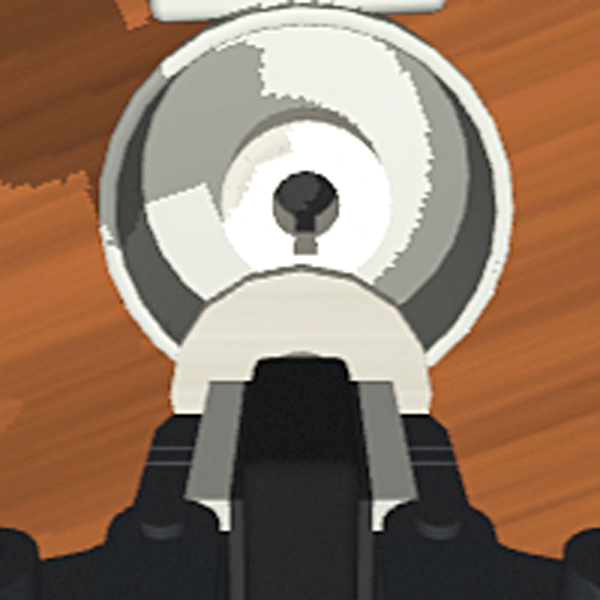

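The bore centre is at about (282,198) and the keyway runs straight down the image to about (282,213), so it nearly matches the tool's +y. Now computing the values.

Run:
```python
from h import *
a=np.load("wrist14.npz");P=a["P"];K=a["K"];T=a["T"];z=P[...,2]
p=a["p"]
for n,u,v in(("bore",282,198.3),("key end L",279.0,214.5),("key end R",285.6,214.5)):
    print(n,ray("wrist",u,v,.035,T,K).round(4))
near=(abs(P[...,0]-.5367)<.03)&(abs(P[...,1]+.2366)<.03)
# hub top ring
m=near&(z>.031)&(z<.04);t=np.ascontiguousarray(P[m][:,:2].astype(np.float32));print("hub",len(t),np.median(z[m]),cv2.minEnclosingCircle(t))
# housing rim
m=(z>.047)&(z<.056)&(np.hypot(P[...,0]-.5367,P[...,1]+.2366)<.07);Q=P[m][:,:2];r=np.hypot(*(Q-[.5367,-.2366]).T);
from scipy.optimize import least_squares
s=least_squares(lambda c:np.clip(np.hypot(*(Q-c[:2]).T),.052,.057)-np.hypot(*(Q-c[:2]).T),[.5367,-.2366]);print("rim",s.x,len(Q))
# bore dark fit
g=cv2.cvtColor(p,cv2.COLOR_RGB2GRAY);mm=(g<150).astype(np.uint8);sub=np.zeros_like(mm);sub[183:217,266:300]=mm[183:217,266:300]
k,l,st,c=cv2.connectedComponentsWithStats(sub);print(st[1:],c[1:])
# flange
o=manip.get_obs()["position"]
m=(z>o[2]-.028)&(z<o[2]-.010)&(np.hypot(P[...,0]-o[0],P[...,1]-o[1])<.03);v,u=np.nonzero(m);Q=P[m];print("flange",len(Q),np.median(Q[:,2])-o[2], Q.min(0)-o,Q.max(0)-o)
M=R.from_quat(manip.get_obs()["ee_rot"]).as_matrix();W=(Q-o)@M;W=W[abs(W[:,2]-np.median(W[:,2]))<.002]
print("tool frame flange x range",W[:,0].min(),W[:,0].max(),"y min",W[:,1].min(),np.median(W[:,2]))
m=(z>o[2]-.0)&(z<o[2]+.05)&(g<60);W=(P[m]-o)@M;W=W[(abs(W[:,0])<.01)&(W[:,1]<.03)];print("bar",len(W),W[:,:].min(0),W.max(0))
cv2.imwrite("pics/c14b.png",cv2.resize(p[180:225,260:305,::-1],(765,600),interpolation=0)[:600])
```

```text
bore [ 0.5376 -0.2362  0.035 ]
key end L [ 0.5502 -0.2441  0.035 ]
key end R [ 0.5524 -0.2387  0.035 ]
hub 1833 0.035895685392060894 ((0.5367416143417358, -0.23670774698257446), 0.024237049743533134)
rim [ 0.53675742 -0.23677355] 2068
[[271 187  22  28 430]] [[281.37674419 199.0255814 ]]
flange 2546 -0.017092726577324857 [-0.02164369 -0.02256266 -0.02267662] [ 0.01102801  0.0200617  -0.01473818]
tool frame flange x range -0.023105595530454204 0.020431873257193513 y min -0.0209041344393445 0.017071566367265045
bar 5682 [-0.00999701 -0.01565576 -0.04996348] [ 0.00999542  0.02559115 -0.0036741 ]
```

View pics/c14b.png

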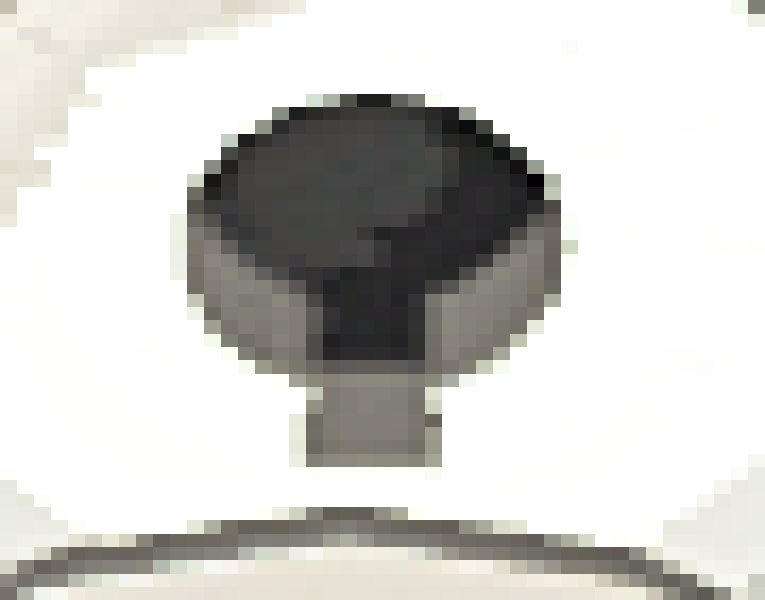

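Run:
```python
from h import *
a=np.load("wrist14.npz");P=a["P"];p=a["p"];g=cv2.cvtColor(p,cv2.COLOR_RGB2GRAY)
o=manip.get_obs();M=R.from_quat(o["ee_rot"]).as_matrix();W=(P-o["position"])@M
# bar top: z tool about -(.0187+.017)=-.0357
for rr in range(285,345,10):
    r=g[rr];c=[u for u in range(240,322) if abs(W[rr,u,2]+.0357)<.004];
    if c: print(rr,c[0],c[-1],W[rr,c[0]].round(4),W[rr,c[-1]].round(4))
# flange edge fit
m=(abs(W[...,2]-.018)<.003)&(abs(W[...,0])<.03)&(abs(W[...,1])<.03)
h,_=cv2.findContours(m.astype(np.uint8),0,1);c=max(h,key=len)[:,0];c=c[c[:,1]<258];Q=W[c[:,1],c[:,0]][:,:2]
A=np.c_[2*Q,np.ones(len(Q))];s=np.linalg.lstsq(A,(Q**2).sum(1),rcond=None)[0];print("flange c",s[:2],np.sqrt(s[2]+s[0]**2+s[1]**2),len(Q),np.median(W[m][:,2]))
# pads
```

```text
285 257 299 [-0.0096 -0.012  -0.0319] [ 0.0053 -0.0131 -0.0339]
295 241 318 [-0.0148 -0.0109 -0.037 ] [ 0.0116 -0.0113 -0.0376]
305 253 306 [-0.0106 -0.0078 -0.0382] [ 0.0076 -0.0074 -0.0377]
315 256 303 [-0.0096 -0.0042 -0.0388] [ 0.0067 -0.003  -0.0369]
325 256 303 [-0.0097 -0.0003 -0.0389] [ 0.0067  0.     -0.0384]
335 256 303 [-0.0098  0.0035 -0.0392] [ 0.0068  0.0045 -0.0378]
flange c [-0.00164175 -0.00748312] 0.014709637851565803 192 0.017087137307202453
```

The wrist camera reads the gripped bar and flange at -1.5 mm in tool x, where they should be at 0. I'll correct the hub position by that amount and descend to just above the bore.

send_rows([
  [[0.0013, 0.0002, 0.02], 0],
  [[0.0013, 0.0002, 0.05], 0],
  [[0.0013, 0.0002, 0.075], 0],
  [[0.0013, 0.0002, 0.088], 0],
  [[0.0013, 0.0002, 0.09], 0],
  [[0.0013, 0.0002, 0.09], 0],
  [[0.0013, 0.0002, 0.09], 0],
  [[0.0013, 0.0002, 0.09], 0],
])

```text
clock: 20.95
position: [0.5376, -0.2352, 0.0934]
ee_rot: [0.829, 0.559, 0.0, 0.0]
ft_force: [0.1, 0.7, -0.3]
grip_width: 0.156
```

Run:
```python
from h import *
go(.5373,-.2352,.0583,68)
p,P=shot("scene","15")
cv2.imwrite("pics/c15.png",cv2.resize(p[200:290,120:220,::-1],(600,540),interpolation=2))
```

```text
t 20.95 pos [ 0.5376 -0.2352  0.0934] yaw 68.01 tilt [ 0.001 -0.    -1.   ] grip 0.156 F [ 0.1  0.7 -0.3] | shift [-0.0001 -0.0003  0.0351] spin 0.0 len 0.035
```

View pics/c15.png

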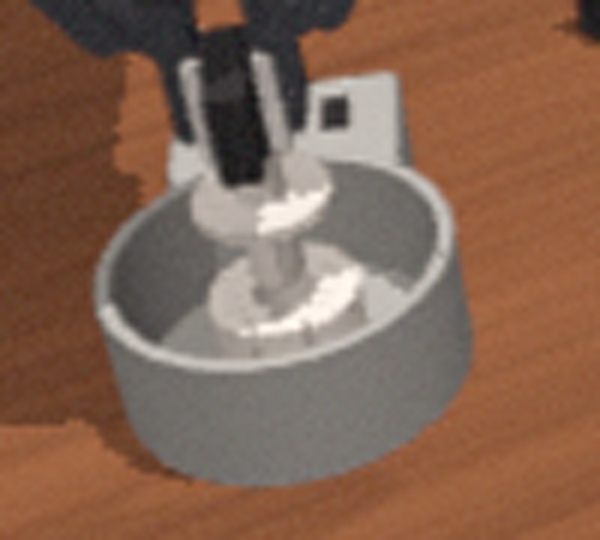

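send_rows([
  [[0, 0, 0.003], 0],
  [[0, 0, 0.005], 0],
  [[0, 0, 0.007], 0],
  [[0, 0, 0.009], 0],
  [[0, 0, 0.011], 0],
  [[0, 0, 0.011], 0],
  [[0, 0, 0.011], 0],
  [[0, 0, 0.011], 0],
])

```text
clock: 22.0
position: [0.5374, -0.2351, 0.0819]
ee_rot: [0.829, 0.559, 0.0, 0.0]
ft_force: [0.6, -0.6, -0.1]
grip_width: 0.155
```

Run:
```python
from h import *
go(.5373,-.2352,.0583,68)
```

```text
t 22.0 pos [ 0.5374 -0.2351  0.0819] yaw 68.01 tilt [ 0.  0. -1.] grip 0.155 F [ 0.6 -0.6 -0.1] | shift [-0.0001 -0.      0.0236] spin 0.0 len 0.024
```

The tip is in the bore with no contact force. Now the key.

send_rows([
  [[0, 0, 0.002], 0],
  [[0, 0, 0.004], 0],
  [[0, 0, 0.006], 0],
  [[0, 0, 0.008], 0],
  [[0, 0, 0.009], 0],
  [[0, 0, 0.009], 0],
  [[0, 0, 0.009], 0],
  [[0, 0, 0.009], 0],
])

```text
clock: 23.0
position: [0.5374, -0.2351, 0.0728]
ee_rot: [0.829, 0.559, 0.0, 0.0]
ft_force: [-0.0, -0.4, -2.2]
grip_width: 0.155
```

Run:
```python
from h import *
go(.5373,-.2352,.0583,68)
o=manip.get_obs();print(o["torque"])
```

```text
t 23.0 pos [ 0.5374 -0.2351  0.0728] yaw 68.01 tilt [ 0.  0. -1.] grip 0.155 F [-0.  -0.4 -2.2] | shift [-0.0001 -0.      0.0145] spin 0.0 len 0.015
[-0.05587606  0.11451714 -0.02407588]
```

The key went in freely. Pushing home against the spring.

send_rows([
  [[0, 0, 0.004], 0],
  [[0, 0, 0.008], 0],
  [[0, 0, 0.012], 0],
  [[0, 0, 0.015], 0],
  [[0, 0, 0.017], 0],
  [[0, 0, 0.019], 0],
  [[0, 0, 0.019], 0],
  [[0, 0, 0.019], 0],
])

```text
clock: 24.0
position: [0.5386, -0.2356, 0.0575]
ee_rot: [0.829, 0.559, 0.002, 0.001]
ft_force: [-14.1, 6.4, 39.0]
grip_width: 0.153
```

Run:
```python
from h import *
go(.5373,-.2352,.0583,68)
o=manip.get_obs();print(o["torque"])
p,P=shot("scene","16")
cv2.imwrite("pics/c16.png",cv2.resize(p[200:290,120:220,::-1],(600,540),interpolation=2))
```

```text
t 24.0 pos [ 0.5386 -0.2356  0.0575] yaw 68.0 tilt [ 0.003  0.001 -1.   ] grip 0.153 F [-14.1   6.4  39. ] | shift [-0.0001 -0.0014 -0.0008] spin -0.0 len 0.002
[1.40524388 2.73542013 0.06657008]
```

View pics/c16.png

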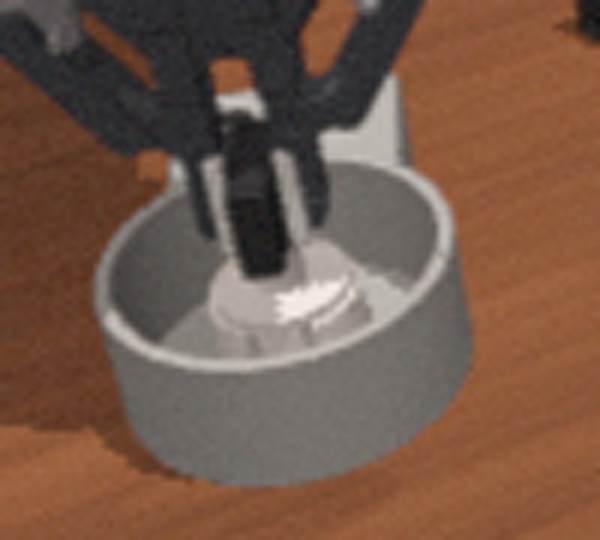

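It bottomed out at home with 39 N on the wrist, more than needed, so I'm easing off.

send_rows([
  [[0, 0, -0.001], 0],
  [[0, 0, -0.0015], 0],
  [[0, 0, -0.0018], 0],
  [[0, 0, -0.0018], 0],
  [[0, 0, -0.0018], 0],
  [[0, 0, -0.0018], 0],
  [[0, 0, -0.0018], 0],
  [[0, 0, -0.0018], 0],
])

```text
clock: 25.05
position: [0.5385, -0.2355, 0.0577]
ee_rot: [0.829, 0.559, 0.001, 0.001]
ft_force: [-5.6, 2.1, 20.1]
grip_width: 0.153
```

Run:
```python
from h import *
go(.5373,-.2352,.0583,68)
o=manip.get_obs();print(o["torque"])
p,P=shot("wrist","17")
p2,P2=shot("top","17")
z=P[...,2];M=R.from_quat(o["ee_rot"]).as_matrix();W=(P-o["position"])@M
m=(abs(W[...,2]-.0185)<.006)&(abs(W[...,0])<.024)&(W[...,1]<-.012)&(W[...,1]>-.024);Q=P[m];c=Q.mean(0);n=np.linalg.svd(Q-c,full_matrices=False)[2][2];print("flange",len(Q),np.median(Q[:,2]),n)
m=(z>.030)&(z<.0385)&(np.hypot(P[...,0]-.5372,P[...,1]+.2355)<.026);print("hub z",np.median(z[m]),m.sum())
m=(z>.047)&(z<.055)&(np.hypot(P[...,0]-.5367,P[...,1]+.2366)<.06);print("rim z",np.median(z[m]))
cv2.imwrite("pics/c17.png",p[:,:,::-1])
```

```text
t 25.05 pos [ 0.5385 -0.2355  0.0577] yaw 68.0 tilt [ 0.003 -0.    -1.   ] grip 0.153 F [-5.6  2.1 20.1] | shift [-0.0002 -0.0012 -0.0006] spin 0.0 len 0.001
[0.53742547 1.02365164 0.04392959]
flange 1793 0.04055775993606478 [-0.51329236  0.20838845  0.8325294 ]
hub z 0.03578099757457959 1228
rim z 0.05072296226161242
```

View pics/c17.png

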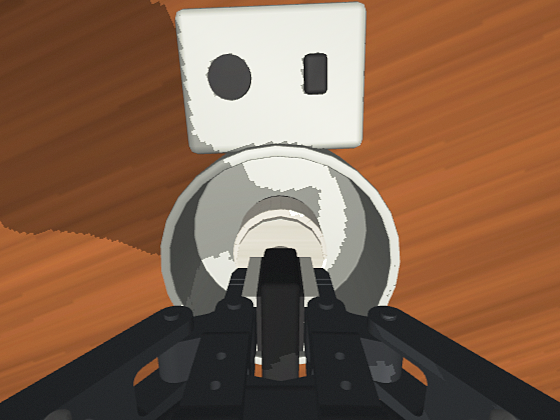

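View pics/top17.png

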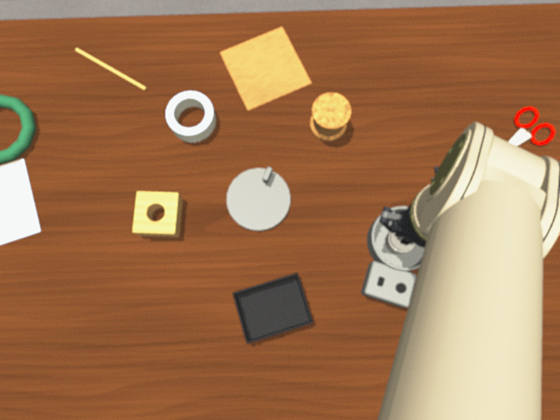

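Run:
```python
from h import *
P=np.load("wrist17.npz")["P"];z=P[...,2]
m=(z>.0385)&(z<.043)&(np.hypot(P[...,0]-.538,P[...,1]+.2355)<.0205);Q=P[m];c=np.median(Q,0)
for _ in range(3):
    A=np.c_[Q[:,:2]-c[:2],np.ones(len(Q))];s=np.linalg.lstsq(A,Q[:,2],rcond=None)[0];e=abs(A@s-Q[:,2]);Q=Q[e<.001]
print(len(Q),s, "tilt",np.hypot(s[0],s[1]))
P=np.load("top17.npz")["P"];z=P[...,2]
m=(z>.006)&(z<.015)&(np.hypot(P[...,0]-.62,P[...,1]-.02)<.08);print("lid",np.median(P[m],0))
```

```text
2004 [-0.00853705  0.00259869  0.04121693] tilt 0.008923814472817555
lid [0.62587835 0.02244565 0.00906051]
```

The flange is home and tilted by less than 0.01 rad, and the lid is flat at the expected height. Handing in.

Run:
```python
from h import *
go(.5373,-.2352,.0583,68)
print(manip.hand_in())
go(.5373,-.2352,.0583,68)
```

```text
t 25.15 pos [ 0.5385 -0.2355  0.0577] yaw 68.0 tilt [ 0.003 -0.    -1.   ] grip 0.154 F [-5.3  3.3 20.7] | shift [-0.0002 -0.0012 -0.0006] spin 0.0 len 0.001
the job is handed in; nothing more can be done
None
the job is handed in; nothing more can be done
```

The winder is ready for you to do up the lock screw. The spindle is home in the hub with its key in the keyway, and the arm is still gripping it and pressing with about 20 N. I handed in at about 25 s of the 64 s; the hand-in gives no verdict.

**Lid**
- My first lift failed to tip it. The grip held it level and it rose flat, so I set it back on the winder.
- I regripped higher on the tab and pushed toward the back, and it tipped to 0.21 rad with its back edge at the rim.
- It now lies flat and right way up at about (0.626, 0.022), roughly 0.27 m from the winder.

**Spindle**
- I turned it to match the keyway seen by the wrist camera, and the key went in with no resistance.
- The push home peaked at 39 N on the wrist, more than it needed, so I eased off.

**Last checks**
- **Height:** the flange's top face read 0.041 m, against 0.040 m expected when home. The rim and hub also read about 0.8 mm high, so this fits.
- **Tilt:** the flange is tilted about 0.009 rad. A first fit gave a nonsense tilt because it included the flange's edge, so I refitted on the face only.
- **Bystanders:** the tape, twine and tray look unmoved in the top view. I did not measure them again.
- **Disagreements:** the wrist camera read about 1.5 mm off sideways, which I corrected for. A side force of about 6 N remains on the tool, which sits about 1 mm from my estimate of the hub's axis.

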